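# Drop the tilting desk stand to its writing slope

### The arm

A 6-joint arm with a two-finger parallel gripper is mounted at the origin on the work surface. World frame = base frame: x ahead of the robot, y to its left, z up, the work surface at z = 0. Lengths are in m, angles in degrees, forces in N, time in s.
With the tool pointing down it reaches from about 0.4 to 0.825 m from the base axis. Payload 7 kg.
Tool frame: the origin (TCP) lies between the finger pads; the fingertips stand 25 mm ahead of it and the grasp point (between the pads) lies 6 mm ahead of it; z points along the fingers, y is the line along which they close (so a half turn about z gives the same grasp; the last joint's range is limited). The gripper opens to 88 mm and grips with 3 to 60 N. Pads are 19 mm wide; open, the fingers measure 130 mm over their backs; the gripper's body (78 mm by 193 mm) begins 47 mm behind the grasp point.
Start: joints at [81.939, 20.546, 0.682, 0, -70.136, -16.507], TCP at [0.281, 0.614, 0.252] pointing down, gripper open.
Joint ranges: [-176.03, 176.03], [-82.01, 121.73], [-58.28, 71.71], [-173.87, 95.51], [-174.79, -0.11], [-173.66, 173.66]. Speed limits (degrees/s): [136.94, 136.94, 172.46, 180, 180, 180].

### API

Orientations are given as [roll, pitch, yaw] about the fixed x, y, z axes, in that order (R = Rz(yaw) Ry(pitch) Rx(roll)).
In Python, from plant import ctrl, vision, get_obs gives the robot as it stands (ctrl), with the cameras (vision) and the readings as plain functions.
- The arm moves only by the tool run_rows, called after "Call:" as a command line: name --argument value ..., lists and objects as JSON in quotes. Schema: {"type":"object","properties":{"moves":{"type":"array","items":{"type":"array","items":{"type":"array","items":{"type":"number"},"minItems":5,"maxItems":5},"minItems":1,"maxItems":8},"minItems":1,"maxItems":1},"only":{"type":"string"},"quiet":{"type":"boolean"},"lines":{"type":"string"}},"required":["moves"],"additionalProperties":false}. moves is a list that holds a single list of rows (three levels of brackets), with 1 to 8 rows, each of 5 numbers: dx, dy, dz in parts of the range, where 1.0 means 0.4 m, then a turn about the tool's z in parts of the range, where 1.0 means 120 degrees, then the finger opening in m; each row is the pose to reach, as a shift and turn from the pose commanded when the call began, along the tool's axes at that moment; what a row does not reach only later rows make up. A row lasts 1/8 s, in which the tool goes at most 0.0625 m and 10.7 degrees, less where a joint would pass 70% of its speed; a pose out of reach is approached as far as the arm can. The fingers move at their own pace and stop on an object; the grip force is fixed at half the most. Time passes only in rows, so rows that do not move let the fingers close. The tool returns the time, the measured TCP pose, the force, the opening and the grip force at its end. only (a regular expression) keeps the lines of the reply that match it, lines (a string "A,B") keeps lines A to B, and quiet returns only ok. A shift or turn number past 1, either way, is cut back to 1. Input that does not fit is refused with a message, and nothing moves.
- get_obs(): the state, without advancing time (a new reading comes with each control period).
- vision.snapshot(name): name is "side" or "top"; returns a dict with "frame" (384x512x3 uint8, red, green, blue), "z_map" (384x512 float32, m along the optical axis (not along the pixel's ray), 0 where there is no reading), "fovy" (degrees; the focal length in pixels is half the picture's height over the tangent of half this angle, whatever the lens; pixels are square), "cx", "cy" (the principal point, pixels), "R" (3x3) and "t" (3): a world point X has camera coordinates R X + t. Camera axes: x right, y down, z forward; pixel columns grow to the right and rows downward; lengths in m; the calibration is good to about 2 mm. A picture is of the moment at which its call begins.
- ctrl.close_job(): hands the job in; it is judged then, once.
The state is a dict: "clock": time; "joint_pos": joint angles; "qvel": joint speeds; "tau": joint torques, N m; "tool_pos": TCP position; "orientation": TCP orientation; "force": force on the tool from outside, world axes, zero at the start; "moment": the same for the moment, N m; "opening": finger opening in m; "gripper_force": force on a finger pad.
Only numpy, scipy, OpenCV 4.12 (cv2) and the standard library are available. Lean on these libraries where they do the work, as an engineer would, in place of code of your own. Each camera call takes 0.05 s, during which the arm holds its last target. There are 200 camera calls.

### The job

The tilting desk stand is locked too steep. Flip its red pawl clear of the ratchet wheel, lower the board to the lowest notch (not flat), and flip the pawl back so that it sits fully in that notch. Leave the mug, the notebook and the pen pot where they are.

Things in the scene. Friction and masses are not known exactly. Their poses are not given: they have to be found in the camera images.
- stand: Tilting desk stand, fixed to the desk. Wooden base 250 x 250 x 16 mm; origin at the centre of its underside; x from the board's hinge (robot side) to its free edge, y left, z up. White posts at y = -106 and 106 mm; the tallest (x = 5, y = -106, top at z = 196 mm) carries the pawl. The dark ratchet wheel (y = -125 mm, 69 mm tip radius, 12 mm thick) turns with the board about the hinge
- tilt_axis (a point): Middle of the board's hinge axis, in the stand's frame at (-80, 0, 95) mm; the axis runs along the stand's y. The board is 200 x 190 x 12 mm (x from -10 to 190 mm beyond the axis, y +-95 mm), pale wood, with a dark ledge at its hinge end
- board (a joint): Board tilt, rad: 0 flat, grows as the free edge rises, at most 1.12. Stiff hinge: stays where left; under 10 N at the peg moves it. With the pawl in it can rise, but not sink past a notch: 0.30 (lowest) or 0.75. The pawl drops fully into the lowest notch at tilts 0.30 to 0.48 (middle 0.39: yellow patch on the wheel under the pawl's tip). Starts in the upper notch, 0.75 to 0.93
- board_peg (a point): Grip point on the axis of the black round peg (18 mm diameter, sticking out 67 mm from the board's left edge, along the stand's y): 155 mm from the hinge axis in the board's mid-plane, y = +138 mm in the stand's frame. Height over the desk: 141 mm at tilt 0.30, 154 at 0.39, 201 at 0.75. Free all round; can be pinched from above at any tilt
- pawl_pivot (a point): Point on the pawl's pivot axis, in the stand's frame at (5, -155, 177) mm; the axis runs along the stand's y
- pawl (a joint): Angle of the red pawl, rad: 0 fully in the notch (arm level, hooked tip down on top of the wheel, handle leaning to the stand's -x); grows as the handle swings to +x and the tip lifts; 1.25 fully out, handle leaning to +x on its stop. Top-heavy: past about 1.0 it falls outwards and stays, below about 0.7 it falls back in. Under 1 N at the knob moves it
- pawl_knob (a point): Middle of the red round knob on the pawl handle: 20 mm diameter, 45 mm long, along the stand's y, at y = -155 mm in the stand's frame, 85 mm from the pivot axis. Swings in a vertical arc from 35 degrees towards the stand's -x (pawl in, 247 mm over the desk) to 37 degrees towards +x (pawl out, 245 mm). Can be caged between open fingers, or pushed, from above
- mug: Blue mug, 80 mm in diameter and 92 mm high with a handle, upright on the desk to the left of the stand; origin under its centre. Leave alone
- notebook: Closed blue notebook, 148 x 105 x 18 mm, flat on the desk to the right of the stand, nearer the robot; origin under its centre. Leave alone
- pen_pot: Grey pen pot, 72 mm in diameter, 95 mm high, pens up to 150 mm, to the right of the stand, beyond the notebook; origin under its centre. Leave alone

How it is judged (in metres and radians):
On the way, in this order (a step that is already met when the one before it is completed fails the run):
1. the pawl is flipped out of the wheel while the board is still steep (value of joint pawl above 1 rad and value of joint board above 0.7 rad), for 0.2 s.
2. the board is lowered past the upper notch, to the lowest notch or below (value of joint board below 0.54 rad), for 0.2 s.
At the end, for the whole second after the job is handed in: The board is at rest in the lowest notch (tilt between 0.25 and 0.54 rad), the pawl is fully in (under 0.05 rad), and the mug, the notebook and the pen pot are within 30 mm of where they stood (value of joint board between 0.25 and 0.54 rad and value of joint pawl below 0.05 rad and velocity of joint board between -0.05 and 0.05 rad/s and distance of each of mug, notebook, pen_pot from where it was at the start of the episode below 0.03 m); the robot touches nothing.
It fails at once if the mug, the notebook or the pen pot is pushed more than 30 mm or tipped (distance of any of mug, notebook, pen_pot from where it was at the start of the episode above 0.03 m or angle between any of mug, pen_pot's own z axis and vertical above 0.4 rad).
It also fails if it takes over 48 s, if anything falls off the work surface, if the arm or the gripper's body presses on something with over 40 N, if the wrist force passes 120 N, or if a joint passes its speed limit or range.

## Working session

There is one attempt and no reset: what is moved stays moved. The work goes in short steps, Python scripts to look and compute and a tool call to move; the robot and the scene stay as the last step left them, time stands still between calls to the robot, and variables do not carry over. Pictures are saved under pics/ and viewed, at most 10 in all, crops included, and the job is handed in when it is done.

```bash
ls; mkdir -p pics; python3 - <<'E'
from plant import ctrl, vision, get_obs
import cv2,numpy as np
o=get_obs();print(o["clock"],o["tool_pos"],o["orientation"],o["opening"])
for n in("side","top"):
    s=vision.snapshot(n);cv2.imwrite(f"pics/{n}0.png",s["frame"][:,:,::-1]);np.savez(f"/tmp/{n}.npz",**s);print(n,s["fovy"],s["cx"],s["cy"],s["R"],s["t"])
E
```

```text
pics
plant.py
0.0 [0.28051043 0.61346194 0.25062666] [ 1.79905708e+02 -8.98805982e-03 -2.45747570e+01] 0.08767653887859936
side 48.48344248344223 257.5022656220909 192.4115126757852 [[ 0.85568952 -0.51739951  0.00965406]
 [-0.35744283 -0.6044332  -0.71196568]
 [ 0.37420593  0.6057708  -0.70214789]] [-0.42500193  0.3265012   0.98013481]
top 53.09985661261415 245.1475561047048 192.03204901014203 [[ 0.01132757 -0.99992827  0.00389025]
 [-0.9872609  -0.01180138 -0.15867148]
 [ 0.15870601 -0.00204333 -0.98732377]] [0.0128593  0.53054795 1.0741227 ]
```

View pics/side0.png

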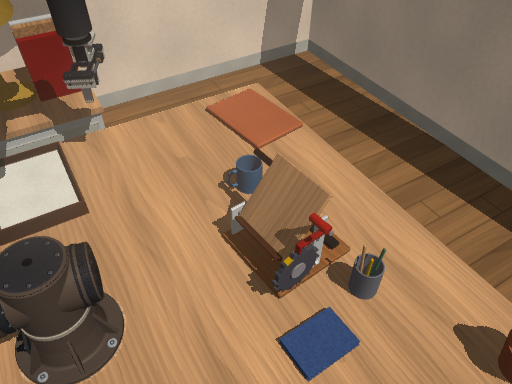

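View pics/top0.png

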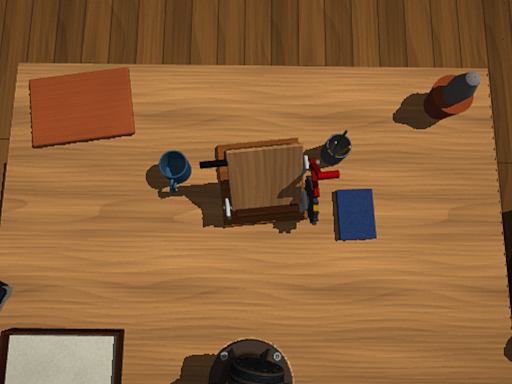

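Side view: the board is steep, the red knob is at about (320,222) and the pawl is on the wheel at (305,245). Top view: peg at (212,164), knob at (328,174), mug at (174,167), pen pot at (336,150), notebook at (355,214).

```bash
cat > h.py <<'E'
import numpy as np,cv2
def cloud(s):
    f=192/np.tan(np.radians(float(s["fovy"]))/2); z=s["z_map"]; v,u=np.mgrid[:384,:512]
    P=np.stack([(u-s["cx"])/f*z,(v-s["cy"])/f*z,z],-1)
    return (P-s["t"])@s["R"]   # R^T (P-t)
def proj(s,X):
    f=192/np.tan(np.radians(float(s["fovy"]))/2); c=np.asarray(X)@s["R"].T+s["t"]
    return np.c_[f*c[:,0]/c[:,2]+s["cx"],f*c[:,1]/c[:,2]+s["cy"]]
def red(s):
    h=cv2.cvtColor(s["frame"],cv2.COLOR_RGB2HSV).astype(int)
    return ((h[...,0]<6)|(h[...,0]>174))&(h[...,1]>200)&(h[...,2]>90)
E
python3 - <<'E'
from h import *
T=dict(np.load("/tmp/top.npz"));S=dict(np.load("/tmp/side.npz"))
W=cloud(T);V=cloud(S)
# board plane
for n,C,(a,b,c,d) in(("top",W,(160,202,236,296)),("side",V,(175,225,262,300))):
    p=C[a:b,c:d].reshape(-1,3);p=p[np.isfinite(p).all(1)]
    m=np.median(p,0)
    for _ in range(5):
        q=p-p.mean(0);nn=np.linalg.svd(q,full_matrices=False)[2][2];r=abs(q@nn);p=p[r<max(.004,np.median(r)*2)]
    nn*=np.sign(nn[2]);print(n,"n",nn,"tilt",np.arccos(nn[2]),"yaw",np.degrees(np.arctan2(-nn[1],-nn[0])),len(p),p.mean(0))
ins=lambda C:(C[...,0]>.35)&(C[...,0]<.85)&(abs(C[...,1])<.3)
for n,s,C in(("top",T,W),("side",S,V)):
    p=C[red(s)&ins(C)&(C[...,2]>.15)];k=p[p[:,2]>.235]
    print(n,"red",len(p),p.min(0),p.max(0),"knob",k.mean(0),k.min(0),k.max(0))
    # base top
    m=ins(C)&(abs(C[...,2]-.016)<.004); h=cv2.cvtColor(s["frame"],cv2.COLOR_RGB2HSV);m&=(h[...,0]<25)
    m=cv2.morphologyEx(m.astype(np.uint8),cv2.MORPH_OPEN,np.ones((2,2)));p=C[m>0];print("base",len(p),cv2.minAreaRect(p[:,:2].astype(np.float32)),cv2.boxPoints(cv2.minAreaRect(p[:,:2].astype(np.float32))).tolist())
    print("pegs",n)
p=W[160:169,198:228].reshape(-1,3);p=p[p[:,2]>.15];print("peg",p.mean(0),p.min(0),p.max(0),np.degrees(np.arctan2(*np.polyfit(p[:,1],p[:,0],1)[:1],1)))
for n,(u,v) in dict(mug=(174,167),pot=(336,150)).items():
    q=W[v-25:v+25,u-22:u+22].reshape(-1,3);q=q[(q[:,2]>.08)&(q[:,2]<.16)];print(n,q.min(0),q.max(0))
E
```

```text
top n [-0.76795959 -0.08533925  0.63478759] tilt 0.8830627378331386 yaw 6.34095856771542 2484 [ 0.54055666 -0.0328014   0.16818566]
side n [-0.77293531 -0.06955645  0.63066069] tilt 0.8883920676448079 yaw 5.142196443529023 1614 [ 0.54785359 -0.02395349  0.17803133]
top red 244 [ 0.35317386 -0.20227664  0.17792229] [0.59584023 0.02131436 1.14463968] knob [ 0.54010108 -0.17478312  0.26130983] [ 0.35317386 -0.20227664  0.23543897] [0.55296828 0.02131436 1.14463968]
base 1395 ((0.5250961780548096, -0.038364410400390625), (0.3287791609764099, 0.2507205307483673), 6.260193824768066) [[0.3480171263217926, 0.06832267343997955], [0.3753565847873688, -0.18090280890464783], [0.7021752595901489, -0.1450514942407608], [0.6748358011245728, 0.10417398810386658]]
pegs top
side red 282 [ 0.49879723 -0.20482451  0.16140585] [ 0.59347487 -0.14990563  0.25834035] knob [ 0.53860486 -0.182722    0.25379719] [ 0.52933416 -0.20482451  0.2397958 ] [ 0.55071081 -0.15233929  0.25834035]
base 1815 ((0.4296497404575348, -0.33731645345687866), (0.7728953957557678, 0.3368503749370575), 64.9831771850586) [[0.1136028915643692, -0.6162846088409424], [0.41885119676589966, -0.7587333917617798], [0.7456966042518616, -0.05834829807281494], [0.4404482841491699, 0.08410048484802246]]
pegs side
peg [0.56958147 0.09771374 0.2260542 ] [0.35317386 0.02131436 0.20820784] [0.58187806 0.1314958  1.14463968] 5.84713871686115
mug [0.547512   0.18291087 0.08009739] [0.6373651  0.26195664 0.09579808]
pot [ 0.62171916 -0.27923939  0.08025367] [ 0.69264139 -0.20869283  0.15123028]
```

```bash
cat >> h.py <<'E'
def stand(O,yaw,P):
    c,s=np.cos(yaw),np.sin(yaw);P=np.asarray(P,float)/1000
    return np.c_[O[0]+c*P[:,0]-s*P[:,1],O[1]+s*P[:,0]+c*P[:,1],P[:,2]]
def keypts(tilt,pawl):
    ct,st=np.cos(tilt),np.sin(tilt);B=lambda a,h,y:[-80+a*ct-h*st,y,95+a*st+h*ct]
    a=np.radians(-35)+pawl; k=lambda y:[5+85*np.sin(a),y,177+85*np.cos(a)]
    return [[[x,y,16] for x,y in((-125,-125),(125,-125),(125,125),(-125,125),(-125,-125))],
      [B(-10,6,-95),B(190,6,-95),B(190,6,95),B(-10,6,95),B(-10,6,-95)],[B(155,0,95),B(155,0,162)],[k(-132.5),k(-177.5)]]
def overlay(s,O,yaw,tilt,pawl,fn,box):
    im=cv2.resize(s["frame"][:,:,::-1],None,fx=4,fy=4,interpolation=cv2.INTER_NEAREST)
    for L in keypts(tilt,pawl): cv2.polylines(im,[np.int32(proj(s,stand(O,yaw,L))*4+2)],False,(0,255,0),1)
    u0,v0,u1,v1=[4*b for b in box];cv2.imwrite(fn,im[v0:v1,u0:u1])
E
python3 - <<'E'
from h import *
T=dict(np.load("/tmp/top.npz"));S=dict(np.load("/tmp/side.npz"))
O,y,t=(.567,-.030),np.radians(6),.885
overlay(T,O,y,t,0,"/tmp/a.png",(190,130,350,230));overlay(S,O,y,t,0,"/tmp/b.png",(210,150,360,300))
a=cv2.imread("/tmp/a.png");b=cv2.imread("/tmp/b.png")
cv2.imwrite("pics/ov1.png",a);cv2.imwrite("pics/ov1s.png",b)
W=cloud(T)
n=np.array([-np.sin(t)*np.cos(y),-np.sin(t)*np.sin(y),np.cos(t)])
m=(abs((W-[.5406,-.0328,.1682])@n)<.004)&(W[...,2]>.1)&(W[...,2]<.26)
m=cv2.morphologyEx(m.astype(np.uint8),cv2.MORPH_OPEN,np.ones((4,4)));p=W[m>0]-[.567,0,0]
lx=p[:,0]*np.cos(y)+p[:,1]*np.sin(y);ly=-p[:,0]*np.sin(y)+p[:,1]*np.cos(y)
print("board local y",np.percentile(ly,[.5,2,98,99.5]),"x",lx.min(),lx.max(),"z",p[:,2].min(),p[:,2].max())
E
```

```text
board local y [-0.13974558 -0.1229091   0.06002406  0.11077129] x -0.21042682518049413 0.08286502087683034 z -0.0019999117539840922 1.1446396798409215
```

View pics/ov1.png

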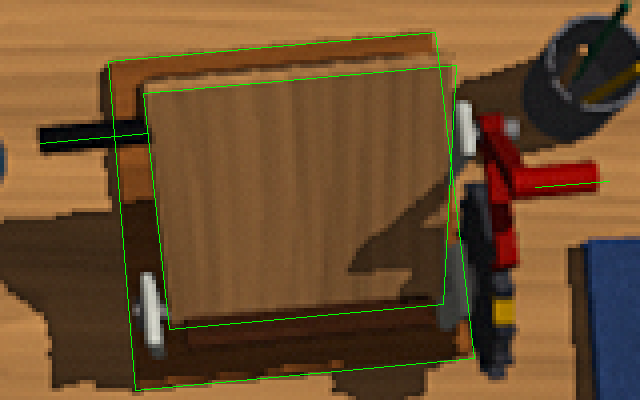

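View pics/ov1s.png

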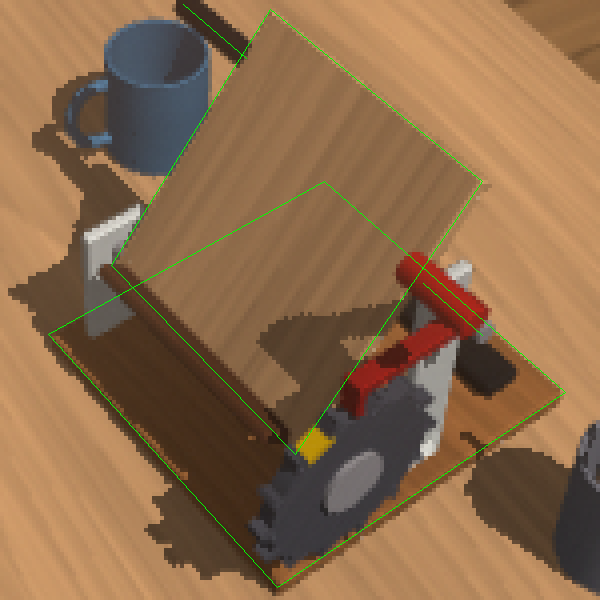

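```bash
cat >> h.py <<'E'
O,YAW=(.567,-.030),np.radians(6)
def go(x,y,z):
    """shift in tool axes to stand-frame mm point (TCP), and turn to yaw -84"""
    from plant import ctrl, vision, get_obs; from scipy.spatial.transform import Rotation as Ro
    o=get_obs();R=Ro.from_euler("xyz",o["orientation"],degrees=True)
    w=stand(O,YAW,[[x,y,z]])[0];d=R.inv().apply(w-o["tool_pos"])
    print("goal",w.round(4),"shift",d.round(4),"turn",round(o["orientation"][2]+84,2),"clock",o["clock"],o["joint_pos"].round(1) if hasattr(o["joint_pos"],"round") else o["joint_pos"])
E
python3 -c "
from h import *
go(-44,-155,340)"
```

```text
goal [ 0.5394 -0.1888  0.34  ] shift [ 0.5691  0.6221 -0.0882] turn 59.43 clock 0.1 [ 81.9  20.6   0.6  -0.  -70.1 -16.5]
```

The manual's scale: shifts go in shares of 0.4 m and turns go in shares of 120 degrees. Converting my numbers, 0.33 m / 0.4 = 0.825, 0.3 m / 0.4 = 0.75, 59.4 degrees / 120 = 0.495.

Call:
run_rows --moves '[[[0.05, 0.05, -0.125, 0.0833, 0.07], [0.15, 0.1625, -0.225, 0.1667, 0.07], [0.25, 0.275, -0.225, 0.25, 0.07], [0.35, 0.3875, -0.225, 0.3333, 0.07], [0.45, 0.5, -0.225, 0.4167, 0.07], [0.55, 0.6125, -0.225, 0.495, 0.07], [0.65, 0.725, -0.225, 0.495, 0.07], [0.75, 0.825, -0.225, 0.495, 0.07]]]'

```text
clock: 1.1
tool_pos: [0.4162, 0.1869, 0.3417]
orientation: [-180.0, 0.0, -83.9]
force: [1.1, 1.2, -0.4]
opening: 0.07
gripper_force: 0.0
```

```bash
python3 -c "
from h import *
go(-44,-155,340)"
```

```text
goal [ 0.5394 -0.1888  0.34  ] shift [ 0.3866 -0.083   0.0015] turn 0.05 clock 1.1 [ 49.   -3.6 -16.6  -0.  -76.9 -43. ]
```

To row units: 0.387 m / 0.4 = 0.9675, -0.083 m / 0.4 = -0.2075.

Call:
run_rows --moves '[[[0.1375, -0.03, 0, 0, 0.07], [0.275, -0.06, 0, 0, 0.07], [0.4125, -0.09, 0, 0, 0.07], [0.55, -0.12, 0, 0, 0.07], [0.7, -0.15, 0, 0, 0.07], [0.85, -0.1825, 0, 0, 0.07], [0.9675, -0.2075, 0, 0, 0.07], [0.9675, -0.2075, 0, 0, 0.07]]]'

```text
clock: 2.1
tool_pos: [0.5396, -0.1899, 0.34]
orientation: [179.8, 0.0, -84.2]
force: [-0.2, -0.0, -0.5]
opening: 0.0699
gripper_force: 0.0
```

```bash
python3 -c "
from h import *
go(-44,-155,255)
from plant import ctrl, vision, get_obs
s=vision.snapshot('side');overlay(s,O,YAW,.885,0,'pics/s2.png',(210,150,360,300))"
```

```text
goal [ 0.5394 -0.1888  0.255 ] shift [-0.0012 -0.0002  0.085 ] turn -0.21 clock 2.1 [  0.2   8.4  -4.2   0.  -77.6   5.6]
```

View pics/s2.png

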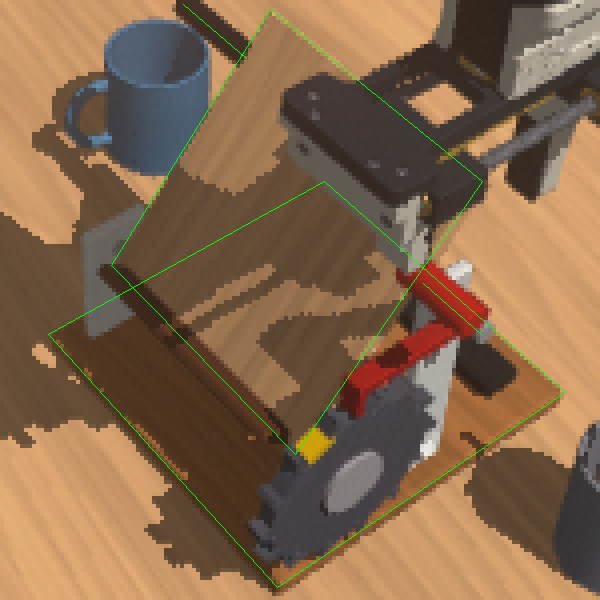

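The open fingers stand above the red knob at about (440,290), one on either side. I'll descend and push the knob.

To row units: 0.085 m / 0.4 = 0.2125, -0.02 m / 0.4 = -0.05.

Call:
run_rows --moves '[[[0, 0, 0.075, 0, 0.07], [0, 0, 0.15, 0, 0.07], [0, 0, 0.2125, 0, 0.07], [0, 0, 0.2125, 0, 0.07], [0, -0.05, 0.2125, 0, 0.07], [0, -0.0875, 0.2125, 0, 0.07], [0, -0.125, 0.2125, 0, 0.07], [0, -0.1625, 0.2125, 0, 0.07]]]'

```text
clock: 3.15
tool_pos: [0.6051, -0.18, 0.2569]
orientation: [-180.0, -0.0, -84.0]
force: [-0.3, 0.5, -0.4]
opening: 0.0699
gripper_force: 0.2
```

Call:
run_rows --moves '[[[0, -0.0375, 0, 0, 0.07], [0, -0.075, 0, 0, 0.07], [0, -0.1, 0, 0, 0.07], [0, -0.12, 0, 0, 0.07], [0, -0.12, 0, 0, 0.07], [0, -0.12, 0, 0, 0.07], [0, -0.12, 0, 0, 0.07], [0, -0.12, -0.075, 0, 0.07]]]'

```text
clock: 4.15
tool_pos: [0.6504, -0.175, 0.2845]
orientation: [179.7, 0.1, -84.0]
force: [-0.1, 0.1, -0.1]
opening: 0.07
gripper_force: 0.0
```

```bash
python3 -c "
from h import *
go(20,138,340)
from plant import ctrl, vision, get_obs
for n in ('side','top'):
  s=vision.snapshot(n);C=cloud(s);p=C[red(s)&(C[...,2]>.23)&(C[...,2]<.28)&(C[...,0]>.45)&(C[...,0]<.75)&(C[...,1]<-.12)&(C[...,1]>-.25)]-[*O,0]
  print(n,len(p),(p.mean(0)),'x local',(p[:,0]*np.cos(YAW)+p[:,1]*np.sin(YAW)).mean())"
```

```text
goal [0.5725 0.1093 0.34  ] shift [-0.291   0.048  -0.0549] turn 0.01 clock 4.15 [  1.5  19.6   3.6  -0.1 -74.3   4.6]
side 68 [ 0.06946338 -0.15279764  0.25199548] x local 0.05311114830909979
top 77 [ 0.05665103 -0.1244787   0.25006644] x local 0.04332912208051469
```

The pawl is out, with the knob at local x of about +50 mm. Next is the peg.

To row units: -0.296 m / 0.4 = -0.74, 0.047 m / 0.4 = 0.1175.

Call:
run_rows --moves '[[[0, 0, -0.1375, 0, 0.07], [-0.1, 0.0175, -0.1375, 0, 0.07], [-0.25, 0.04, -0.1375, 0, 0.07], [-0.4, 0.065, -0.1375, 0, 0.07], [-0.55, 0.09, -0.1375, 0, 0.07], [-0.675, 0.1175, -0.1375, 0, 0.07], [-0.74, 0.1225, -0.1375, 0, 0.07], [-0.74, 0.1225, -0.1375, 0, 0.07]]]'

```text
clock: 5.25
tool_pos: [0.5714, 0.1155, 0.3418]
orientation: [-180.0, 0.0, -83.8]
force: [0.0, 0.5, -0.0]
opening: 0.07
gripper_force: 0.0
```

```bash
python3 -c "
from h import *
go(18,143,221)
from plant import ctrl, vision, get_obs
s=vision.snapshot('side');overlay(s,O,YAW,.885,1.25,'pics/s3.png',(210,110,360,260))"
```

```text
goal [0.57   0.1141 0.221 ] shift [0.0013 0.0017 0.1208] turn 0.19 clock 5.25 [ 30.6   9.3  -2.9  -0.  -77.8 -24.4]
```

View pics/s3.png

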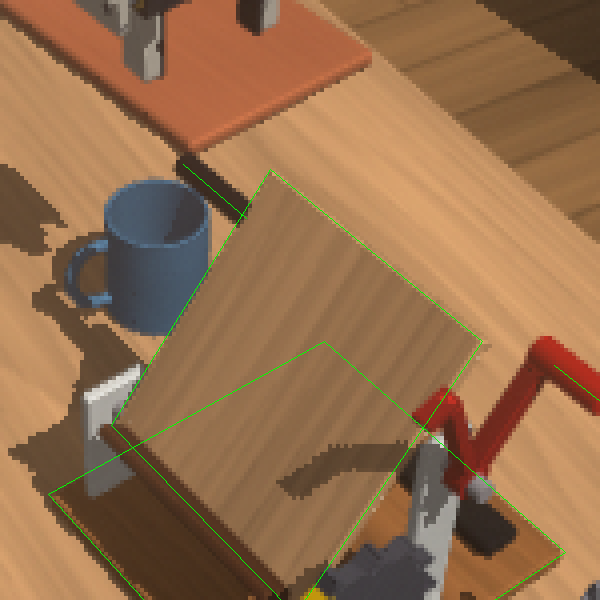

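The pawl is fully out, with the knob at (560,360) and the tip lifted. The board is unmoved and the peg is at (210,185). I'll descend and pinch it.

To row units: 0.121 m / 0.4 = 0.3025, 0.08 m / 0.4 = 0.2.

Call:
run_rows --moves '[[[0, 0.005, 0.1, 0, 0.07], [0, 0.005, 0.2, 0, 0.07], [0, 0.005, 0.3025, 0, 0.07], [0, 0.005, 0.3025, 0, 0.07], [0, 0.005, 0.3025, 0, 0.018], [0, 0.005, 0.3025, 0, 0.015], [0, 0.005, 0.3025, 0, 0.015], [0, 0.005, 0.3025, 0, 0.015]]]'

```text
clock: 6.3
tool_pos: [0.5702, 0.1139, 0.2213]
orientation: [-179.9, 0.0, -84.0]
force: [0.2, 0.3, -0.2]
opening: 0.0357
gripper_force: 0.0
```

```bash
python3 -c "
from h import *
for t in (.78,.68,.58,.48,.4): print(t); go(-80+155*np.cos(t),143,95+155*np.sin(t)+6)"
```

```text
0.78
goal [0.5821 0.1154 0.21  ] shift [-0.0003 -0.0119  0.0113] turn 0.04 clock 6.3 [ 30.6  13.  -14.    0.  -62.9 -24.5]
0.68
goal [0.5924 0.1165 0.1985] shift [-0.0002 -0.0222  0.0228] turn 0.04 clock 6.3 [ 30.6  13.  -14.    0.  -62.9 -24.5]
0.58
goal [0.6014 0.1174 0.1859] shift [-0.0002 -0.0313  0.0354] turn 0.04 clock 6.3 [ 30.6  13.  -14.    0.  -62.9 -24.5]
0.48
goal [0.6092 0.1182 0.1726] shift [-0.0002 -0.0392  0.0487] turn 0.04 clock 6.3 [ 30.6  13.  -14.    0.  -62.9 -24.5]
0.4
goal [0.6145 0.1188 0.1614] shift [-0.0002 -0.0444  0.06  ] turn 0.04 clock 6.3 [ 30.6  13.  -14.    0.  -62.9 -24.5]
```

Still closing, so I'll let the fingers finish.

Call:
run_rows --moves '[[[0, 0, 0, 0, 0.012], [0, 0, 0, 0, 0.012], [0, 0, 0, 0, 0.012], [0, 0, 0, 0, 0.012]]]'

```text
clock: 6.8
tool_pos: [0.5719, 0.1141, 0.2214]
orientation: [-179.8, 0.0, -83.9]
force: [6.1, -0.8, -0.3]
opening: 0.0174
gripper_force: 30.0
```

```bash
python3 -c "
from h import *
go(-80+155*np.cos(.39),143,95+155*np.sin(.39)+6)"
```

```text
goal [0.6151 0.1188 0.1599] shift [-0.0002 -0.0432  0.0617] turn 0.06 clock 6.8 [ 30.5  13.1 -13.9   0.1 -62.8 -24.5]
```

To row units: 0.0615 m / 0.4 = 0.1538, 0.0605 m / 0.4 = 0.1513.

Call:
run_rows --moves '[[[0, -0.0125, 0.01, 0, 0.012], [0, -0.03, 0.03, 0, 0.012], [0, -0.0538, 0.0575, 0, 0.012], [0, -0.0763, 0.0888, 0, 0.012], [0, -0.0963, 0.1225, 0, 0.012], [0, -0.11, 0.1513, 0, 0.012], [0, -0.1113, 0.1538, 0, 0.012], [0, -0.1113, 0.1538, 0, 0.012]]]'

```text
clock: 7.8
tool_pos: [0.616, 0.1189, 0.1594]
orientation: [-179.8, 0.0, -83.9]
force: [8.4, -0.0, -2.9]
opening: 0.0171
gripper_force: 30.0
```

```bash
python3 -c "
from h import *
from plant import ctrl, vision, get_obs
s=vision.snapshot('side');overlay(s,O,YAW,.39,1.25,'pics/s4.png',(210,150,360,300))"
```

```text
(no output)
```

View pics/s4.png

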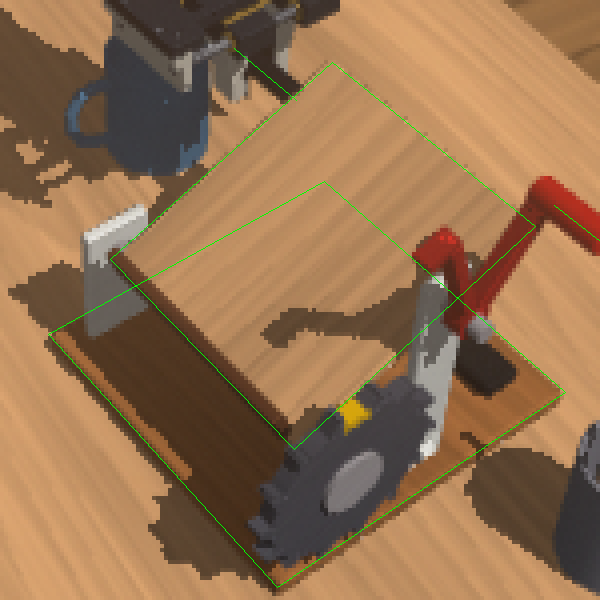

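The board outline matches tilt 0.39, with the yellow patch on top of the wheel at (355,412). I'll release the peg, rise and return to the knob.

To row units: -0.18 m / 0.4 = -0.45, -0.17 m / 0.4 = -0.425.

Call:
run_rows --moves '[[[0, 0, 0, 0, 0.05], [0, 0, 0, 0, 0.05], [0, 0, 0, 0, 0.05], [0, 0, 0, 0, 0.05], [0, 0, -0.125, 0, 0.07], [0, 0, -0.275, 0, 0.07], [0, 0, -0.425, 0, 0.07], [0, 0, -0.45, 0, 0.07]]]'

```text
clock: 8.85
tool_pos: [0.6157, 0.1187, 0.3446]
orientation: [-179.5, 0.1, -84.0]
force: [0.6, 0.4, -1.1]
opening: 0.0703
gripper_force: 0.0
```

```bash
python3 -c "
from h import *
go(50,-155,340)"
```

```text
goal [ 0.6329 -0.1789  0.34  ] shift [0.2978 0.0143 0.0039] turn 0.05 clock 8.85 [ 28.8  13.3   2.5   0.1 -78.7 -22.7]
```

To row units: 0.298 m / 0.4 = 0.745, 0.27 m / 0.4 = 0.675.

Call:
run_rows --moves '[[[0.1375, 0.0075, 0, 0, 0.07], [0.275, 0.0125, 0, 0, 0.07], [0.4125, 0.02, 0, 0, 0.07], [0.55, 0.025, 0, 0, 0.07], [0.675, 0.0325, 0, 0, 0.07], [0.745, 0.035, 0, 0, 0.07], [0.745, 0.035, 0, 0, 0.07], [0.745, 0.035, 0, 0, 0.07]]]'

```text
clock: 9.85
tool_pos: [0.6315, -0.1791, 0.3385]
orientation: [180.0, 0.0, -84.0]
force: [-0.6, 0.0, -0.0]
opening: 0.0701
gripper_force: 0.0
```

```bash
python3 -c "
from h import *
go(50,-155,255)
from plant import ctrl, vision, get_obs
s=vision.snapshot('side');overlay(s,O,YAW,.39,1.25,'pics/s5.png',(210,130,360,280))"
```

```text
goal [ 0.6329 -0.1789  0.255 ] shift [ 0.     -0.0015  0.0835] turn 0.02 clock 9.85 [  1.1  16.6   6.2  -0.  -79.6   4.9]
```

View pics/s5.png

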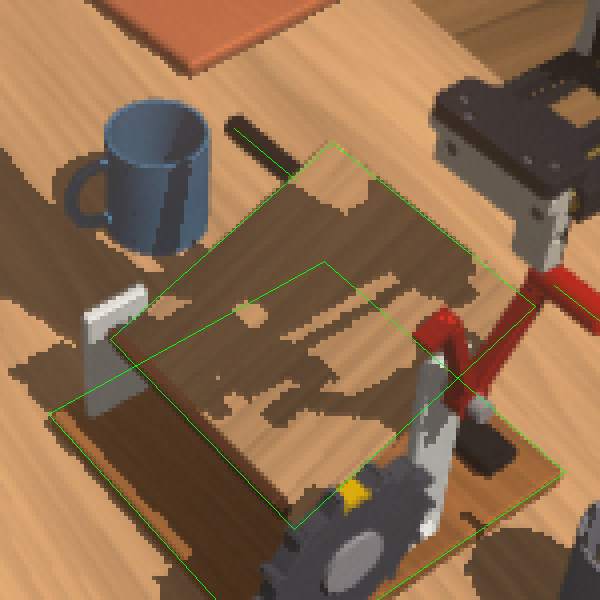

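The open fingers stand over the knob at (560,290) and the board hasn't moved.

To row units: 0.083 m / 0.4 = 0.2075, 0.06 m / 0.4 = 0.15.

Call:
run_rows --moves '[[[0, 0, 0.075, 0, 0.07], [0, 0, 0.15, 0, 0.07], [0, 0, 0.2075, 0, 0.07], [0, 0, 0.2075, 0, 0.07], [0, 0.0375, 0.2075, 0, 0.07], [0, 0.075, 0.2075, 0, 0.07], [0, 0.1125, 0.2075, 0, 0.07], [0, 0.145, 0.2075, 0, 0.07]]]'

```text
clock: 10.9
tool_pos: [0.5727, -0.1857, 0.2567]
orientation: [-180.0, -0.0, -84.0]
force: [0.6, 0.5, 0.6]
opening: 0.0698
gripper_force: 0.0
```

Call:
run_rows --moves '[[[0, 0.03, 0, 0, 0.07], [0, 0.06, 0, 0, 0.07], [0, 0.09, 0, 0, 0.07], [0, 0.115, 0, 0, 0.07], [0, 0.135, 0, 0, 0.07], [0, 0.14, 0, 0, 0.07], [0, 0.14, 0, 0, 0.07], [0, 0.14, 0, 0, 0.07]]]'

```text
clock: 11.9
tool_pos: [0.5188, -0.1913, 0.2561]
orientation: [-180.0, -0.0, -84.0]
force: [2.7, -0.1, 0.1]
opening: 0.0699
gripper_force: 1.2
```

```bash
python3 -c "
from h import *
go(-66,-155,255)"
```

```text
goal [ 0.5176 -0.191   0.255 ] shift [-0.0004  0.0012  0.0011] turn 0.05 clock 11.9 [  0.1   8.9 -14.5   0.  -66.6   6. ]
```

Call:
run_rows --moves '[[[0, -0.055, 0, 0, 0.07], [0, -0.055, 0, 0, 0.07], [0, -0.055, -0.125, 0, 0.07], [0, -0.055, -0.25, 0, 0.07], [0, 0.075, -0.3, 0, 0.07], [0, 0.2, -0.3, 0, 0.07], [0, 0.2, -0.3, 0, 0.07], [0, 0.2, -0.3, 0, 0.07]]]'

```text
clock: 12.9
tool_pos: [0.4384, -0.1999, 0.3763]
orientation: [-180.0, -0.0, -84.0]
force: [1.1, -0.3, 0.1]
opening: 0.0699
gripper_force: 0.0
```

```bash
python3 -c "
from h import *
from plant import ctrl, vision, get_obs
s=vision.snapshot('side');overlay(s,O,YAW,.39,0,'pics/s6.png',(210,150,360,300))"
```

```text
(no output)
```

View pics/s6.png

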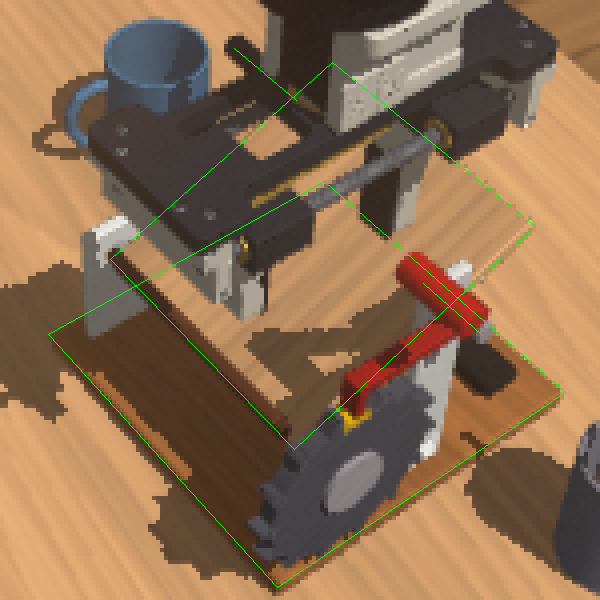

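The pawl tip is seated on the yellow patch at (355,415), the knob is back where it started at (440,290), and the board is at 0.39. I'll hand in.

```bash
python3 -c "
from plant import ctrl, vision, get_obs
print(ctrl.close_job())"
```

```text
the job is handed in; nothing more can be done
None
```

I handed the job in at about 13 s on the robot's clock, but the hand-in returned no verdict. In the last picture the board was at about 0.39 rad with the pawl fully in the lowest notch. The arm never touched the mug, notebook or pen pot.

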